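# Seasonings onto their colour-matched coasters

## Robot

A 6-joint arm with a two-finger parallel gripper is mounted at the origin on a cart in front of the work surface, level with it; the furniture and walls round the work are solid. World frame = base frame: x ahead of the robot, y to its left, z up, the work surface at z = 0. Lengths are in m, angles in rad, forces in N, time in s.
With the tool pointing down it reaches from about 0.35 to 1 m from the base axis. Payload 7.1 kg.
Tool frame: the origin (TCP) lies at the very end of the fingers, on their centre line; the grasp point (between the pads) lies 19 mm behind it; z points along the fingers, y is the line along which they close (so a half turn about z gives the same grasp; the last joint's range is limited). The gripper opens to 85 mm and grips with 20 to 120 N. Pads are 22 mm wide; open, the fingers measure 114 mm over their backs; the gripper's body (76 mm by 85 mm) begins 54 mm behind the grasp point. The pads swing forward as they close: fully open they stand 13 mm farther back than shut.
Start: joints at [-1.349, 0.423, 1.63, -0, 1.089, -0.019], TCP at [0.149, -0.607, 0.231] pointing down, gripper open.
Joint ranges: [-3, 3], [-0.9, 2.11], [0.09, 2.58], [-1.31, 4.45], [0.11, 2.69], [-2.54, 2.54]. Speed limits (rad/s): [2.39, 2.39, 3.01, 3.14, 3.14, 3.14].

## Interface

Orientations are given as a rotation vector (axis times angle).
In Python, from workcell import * gives the robot as it stands.
- The arm moves only by the shell command python3 -m creep 'ROWS' [FORCE]. ROWS is JSON, a list that holds one entry, the list of rows, each a list of 7 numbers: the shift along the tool's x, y, z in cm, then the turn, a rotation vector about the tool's x, y, z in degrees, then the finger opening in cm, from 0 to 8.54. In form: [[[tx, ty, tz, ax, ay, az, gripper], ...]]. A call has 1 to 20 rows; each row is the pose to reach, as a shift and turn from the pose commanded when the call began, along the tool's axes at that moment; what a row does not reach only later rows make up. A row lasts 1/10 s, in which the tool goes at most 50 mm and 8.59 degrees, less where a joint would pass 70% of its speed; a pose out of reach is approached as far as the arm can. A call with a gripper value outside its range is refused whole. The fingers move at their own pace and stop on an object; FORCE is the grip in N (left out, the last holds). Time passes only in rows, so rows that repeat a pose let the fingers close. It gives the time, the measured TCP pose, the force, the opening and the grip force at its end, in the units of the state.
- state(): the state, without advancing time (a new reading comes with each control period).
- get_image(name): name is "scene" or "top" or "wrist"; returns (picture, depth): 420x560x3 uint8, red, green, blue; 420x560 float32, m along the optical axis (not along the pixel's ray), 0 where there is no reading.
- calibration(name): a dict with "intrinsics" (3x3 intrinsics, pixels), "pose" (4x4, takes a point from camera to world coordinates). Camera axes: x right, y down, z forward; pixel columns grow to the right and rows downward; lengths in m; the calibration is good to about 2 mm. A picture is of the moment at which its call begins: read the wrist's pose just before it. calibration takes no time and is no camera call; for the wrist camera it gives the pose at the moment of the call.
- finish_job(): hands the job in; it is judged then, once.
The state is a dict: "time_s": time; "qpos": joint angles; "qd": joint speeds; "effort": joint torques, N m; "ee_pos": TCP position; "ee_rot": TCP orientation; "wrist_force": force on the tool from outside, world axes, zero at the start; "moment": the same for the moment, N m; "gripper_width": opening from 0.0 (shut) to 1.0 (fully open); "finger_force": force on a finger pad.
Only numpy, scipy, OpenCV 4.12 (cv2) and the standard library are available. Lean on these libraries where they do the work, as an engineer would, in place of code of your own. Each camera call takes 0.05 s, during which the arm holds its last target. There are 200 camera calls.

## Task

Tidy up the seasonings: stand each jar on the coaster of its own colour, the red-, green- and black-capped jars on the red, green and black coasters and the grey-topped shaker on the grey one, each upright with its foot wholly on the coloured disc. Never let a jar fall over, and leave the strawberry tub and the food tin where they stand.

Things in the scene. Friction and masses are not known exactly. Their poses are not given: they have to be found in the camera images.
- red_jar_center (a point): clear glass spice jar with a red screw cap; upright, 41 mm across, 109 mm tall, about 0.1 kg, loose. The point is on its axis, half-way up (54.5 mm above its foot). It can be gripped from any side, best near the top, with the grip point about 25 mm below the top (round the cap); much deeper, the gripper's palm meets the cap. z is up.
- green_jar_center (a point): clear glass spice jar with a dark green screw cap; upright, 44 mm across, 99 mm tall, about 0.1 kg, loose. The point is on its axis, half-way up (49.5 mm above its foot). It can be gripped from any side, best near the top, with the grip point about 25 mm below the top (round the cap); much deeper, the gripper's palm meets the cap. z is up.
- black_jar_center (a point): clear glass spice jar with a black screw cap and a green label; upright, 41 mm across, 105 mm tall, about 0.1 kg, loose. The point is on its axis, half-way up (52.5 mm above its foot). It can be gripped from any side, best near the top, with the grip point about 25 mm below the top (round the cap); much deeper, the gripper's palm meets the cap. z is up.
- shaker_center (a point): clear shaker with grey filling and a domed light-grey top (34 mm across the top, 44 mm across the body up to 66 mm above the foot); upright, 44 mm across, 90 mm tall, about 0.1 kg, loose. The point is on its axis, half-way up (45.0 mm above its foot). It can be gripped round the body from any side, best about 50 to 60 mm above the foot. z is up.
- red_coaster: red round coaster: a red disc 70 mm across, its flat top 6 mm above the worktop, on a slightly larger cork base 80 mm across; fixed to the worktop. Origin: centre of its underside, on the worktop; z is up.
- green_coaster: green round coaster: a green disc 70 mm across, its flat top 6 mm above the worktop, on a slightly larger cork base 80 mm across; fixed to the worktop. Origin: centre of its underside, on the worktop; z is up.
- black_coaster: black round coaster: a black disc 70 mm across, its flat top 6 mm above the worktop, on a slightly larger cork base 80 mm across; fixed to the worktop. Origin: centre of its underside, on the worktop; z is up.
- grey_coaster: grey round coaster: a grey disc 70 mm across, its flat top 6 mm above the worktop, on a slightly larger cork base 80 mm across; fixed to the worktop. Origin: centre of its underside, on the worktop; z is up.
- pot_center (a point): small pale tub with strawberries pictured on it and a foil lid, 72 mm across, 71 mm tall, standing loose among the jars and coasters: a bystander. The point is its centre, half-way up.
- tin_center (a point): green and silver food tin, 57 mm across, 72 mm tall, standing loose behind the coasters: a bystander. The point is its centre, half-way up.

How it is judged:
By the outcome, as a careful person would: the job done as asked, in the order asked, and still so for the second after the job is handed in, with the robot touching nothing.
It also fails if it takes over 112 s, if anything falls off the work surface, if the arm or the gripper's body presses on something with over 40 N, if the wrist force passes 120 N, or if a joint passes its speed limit or range.

## Working session

There is one attempt and no reset: what is moved stays moved. The work goes in short steps, Python scripts to look and compute and a shell command to move; the robot and the scene stay as the last step left them, time stands still between calls to the robot, and variables do not carry over. Pictures are saved under pics/ and viewed, at most 14 in all, crops included, and the job is handed in when it is done.

```bash
ls; mkdir -p pics
python3 - <<'E'
from workcell import *
import cv2, numpy as np
np.set_printoptions(precision=4,suppress=True)
s=state();print(s['ee_pos'],s['ee_rot'],s['gripper_width'],s['time_s'])
for n in("top","scene"):
    im,d=get_image(n);c=calibration(n);print(n,c['intrinsics'],c['pose'])
    cv2.imwrite(f'pics/{n}0.png',im[:,:,::-1]);np.savez(f'pics/{n}0.npz',im=im,d=d,K=c['intrinsics'],T=c['pose'])
E
```

```text
pics
[ 0.1489 -0.6064  0.2306] [-3.1173 -0.3772  0.0002] 1.0013429411168313 0.0
top [[443.8678   0.     277.9091]
 [  0.     443.8678 208.8768]
 [  0.       0.       1.    ]] [[ 0.0199 -0.9931  0.1157  0.4125]
 [-0.9998 -0.0202 -0.0019 -0.059 ]
 [ 0.0042 -0.1156 -0.9933  1.338 ]
 [ 0.      0.      0.      1.    ]]
scene [[452.3002   0.     275.3395]
 [  0.     452.3002 212.1205]
 [  0.       0.       1.    ]] [[-0.8141 -0.4141  0.4072  0.0774]
 [-0.5808  0.5817 -0.5694  0.6423]
 [-0.0011 -0.7001 -0.7141  0.9304]
 [ 0.      0.      0.      1.    ]]
```

View pics/top0.png

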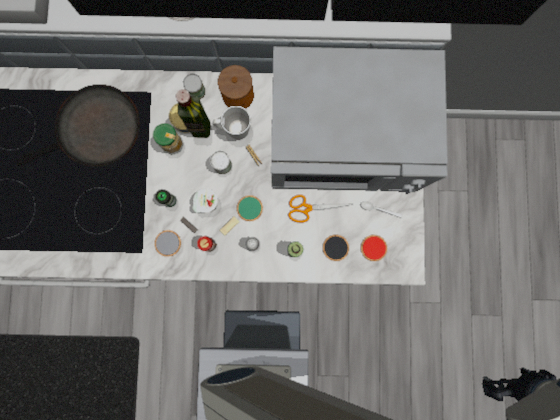

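View pics/scene0.png

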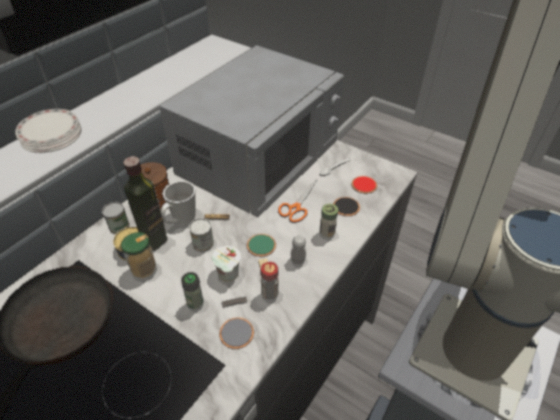

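The top view shows the coasters: grey (168,243), green (249,208), black (336,247), red (374,248). Jars: green (164,198), red (206,243), shaker (252,243), and black presumably at (295,249). The tub is at (204,203) and the tin at (220,162). I'll zoom in and measure.

```bash
cat > h.py <<'E'
import numpy as np, cv2
def ray(K,T,u,v,z):
    d=T[:3,:3]@np.linalg.solve(K,[u,v,1.]);o=T[:3,3]
    return o+d*(z-o[2])/d[2]
def cloud(im,d,K,T):
    v,u=np.indices(d.shape);P=np.stack([(u-K[0,2])/K[0,0]*d,(v-K[1,2])/K[1,1]*d,d],-1)
    return P@T[:3,:3].T+T[:3,3]
E
python3 - <<'E'
from h import *
np.set_printoptions(precision=4,suppress=True)
f=np.load('pics/top0.npz');im,d,K,T=[f[k] for k in('im','d','K','T')]
P=cloud(im,d,K,T)
for n,u,v in [('green',164,198),('red',206,243),('shaker',252,243),('black',295,249),('tub',204,203),('tin',220,162)]:
    w=P[v-14:v+15,u-14:u+15].reshape(-1,3);zt=np.percentile(w[:,2],99);m=w[w[:,2]>zt-.012]
    print(n,'ztop',zt,'centre',(m.min(0)+m.max(0))/2,m.mean(0),'ext',np.ptp(m,0),len(m))
for n,u,v in [('grey',168,243),('green',249,208),('black',336,247),('red',374,248)]:
    c=im[v-2:v+3,u-2:u+3].reshape(-1,3).mean(0)
    w=im[v-18:v+19,u-18:u+19].astype(float);m=(np.abs(w-c).max(2)<35).astype(np.uint8)
    k,l,st,ce=cv2.connectedComponentsWithStats(m);i=l[18,18]
    x,y,ww,hh,a=st[i];uu=u-18+x+(ww-1)/2;vv=v-18+y+(hh-1)/2
    print(n,c,ww,hh,a,ce[i]+[u-18,v-18],(uu,vv),ray(K,T,*(ce[i]+[u-18,v-18]),.006))
g=np.load('pics/scene0.npz')['im']
a=cv2.resize(im[170:270,140:400],None,fx=3,fy=3,interpolation=2)
b=cv2.resize(g[170:370,170:430],None,fx=1.5,fy=1.5)
cv2.imwrite('pics/z.png',np.vstack([a,np.pad(b,((0,0),(0,780-b.shape[1]),(0,0)))])[:,:,::-1])
E
```

```text
green ztop 0.11124122375431487 centre [0.5093 0.1129 0.7186] [0.5839 0.2593 0.1285] ext [0.1937 0.3438 1.2387] 166
red ztop 0.11630130348698402 centre [0.4443 0.0507 0.7212] [0.4562 0.1356 0.1461] ext [0.0636 0.2193 1.2336] 175
shaker ztop 0.09278829249062333 centre [ 0.4448 -0.016   0.7095] [0.4599 0.0106 0.1124] ext [0.0646 0.0859 1.2571] 101
black ztop 0.1049674551771695 centre [ 0.4401 -0.0949  0.716 ] [ 0.4459 -0.1094  0.1395] ext [0.0553 0.0718 1.2439] 189
tub ztop 0.07944015698754699 centre [0.5133 0.0635 0.7027] [0.5776 0.1476 0.0936] ext [0.2016 0.2449 1.2705] 464
tin ztop 0.07615209023129466 centre [0.5712 0.0402 0.7014] [0.6992 0.1114 0.0794] ext [0.3174 0.1983 1.2732] 300
grey [146.68 148.4  151.  ] 25 30 462 [166.8333 242.3355] (np.float64(167.0), np.float64(239.5)) [0.4601 0.2687 0.006 ]
green [ 72.68 143.88 113.  ] 22 22 383 [249.282  207.8433] (np.float64(249.5), np.float64(207.5)) [0.569 0.025 0.006]
black [57.6  58.56 59.68] 22 22 390 [335.5897 247.4769] (np.float64(335.5), np.float64(247.5)) [ 0.4549 -0.2364  0.006 ]
red [207.04  53.72  41.92] 23 23 406 [373.8103 247.6059] (np.float64(374.0), np.float64(248.0)) [ 0.4568 -0.3509  0.006 ]
```

View pics/z.png

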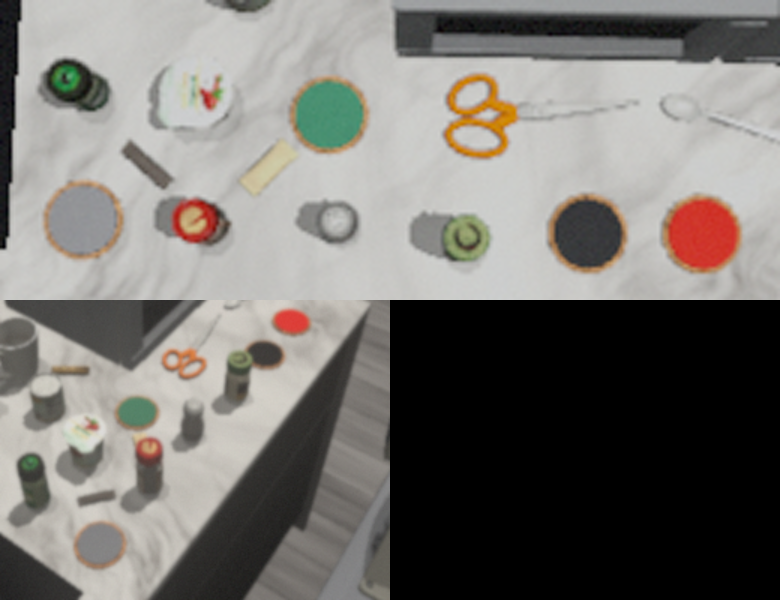

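Jar heights from depth suggest that the left jar (164,198) is the black one (it has green print on its cap) and the olive one at (295,249) is the green one. I'll refine the positions and turn the tool so that the fingers close along world x, then check with the wrist camera.

```bash
python3 - <<'E'
from h import *
np.set_printoptions(precision=3,suppress=True)
for cam,pts in (('top',[('L',164,198),('red',206,243),('shaker',252,243),('R',295,249),('tub',204,203),('tin',220,162)]),):
    f=np.load(f'pics/{cam}0.npz');im,d,K,T=[f[k] for k in('im','d','K','T')]
    P=cloud(im,d,K,T)
    for n,u,v in pts:
        w=P[v-12:v+13,u-12:u+13].reshape(-1,3);w=w[(w[:,2]<.2)];zt=np.percentile(w[:,2],98);m=w[w[:,2]>zt-.018]
        c=np.median(m,0);m=m[np.hypot(*(m-c)[:,:2].T)<.04]
        lo,hi=np.percentile(m,3,0),np.percentile(m,97,0)
        print(n,zt,(lo+hi)/2,m.mean(0),hi-lo,len(m))
E
python3 -m creep '[[[0,0,-4,0,0,-8,8.54],[2.5,2,-8,0,0,-16,8.54],[6,4,-9,0,0,-24,8.54],[10,3,-9,0,0,-32,8.54],[14,1,-9,0,0,-40,8.54],[18,-1,-9,0,0,-48,8.54],[22,-4,-9,0,0,-56,8.54],[26,-7,-9,0,0,-64,8.54],[30,-10,-9,0,0,-70,8.54],[33,-13,-9,0,0,-76,8.54],[36,-17,-9,0,0,-76,8.54],[37,-21,-9,0,0,-76,8.54],[38,-25,-9,0,0,-76,8.54],[38.3,-28,-9,0,0,-76,8.54],[38.3,-28,-9,0,0,-76,8.54],[38.3,-28,-9,0,0,-76,8.54]]]'
python3 - <<'E'
from workcell import *
import cv2,numpy as np
s=state();print(s['ee_pos'],s['ee_rot'],s['qpos'],s['time_s']);c=calibration('wrist');im,d=get_image('wrist')
print(c['pose'],c['intrinsics'])
cv2.imwrite('pics/w1.png',im[:,:,::-1])
E
```

```text
L 0.10946332981170158 [0.586 0.265 0.103] [0.586 0.264 0.105] [0.036 0.035 0.016] 181
red 0.1150117589085693 [0.458 0.141 0.108] [0.457 0.14  0.11 ] [0.036 0.036 0.016] 184
shaker 0.0919139298988102 [0.46  0.013 0.086] [0.461 0.012 0.086] [0.028 0.028 0.016] 115
R 0.10364167452732329 [ 0.447 -0.11   0.098] [ 0.447 -0.111  0.1  ] [0.036 0.037 0.014] 193
tub 0.07657339620221687 [0.579 0.151 0.072] [0.579 0.152 0.071] [0.057 0.063 0.01 ] 458
tin 0.07556747534048885 [0.701 0.112 0.069] [0.7   0.112 0.071] [0.051 0.05  0.014] 312
time_s: 1.7
ee_pos: [0.4543, -0.2434, 0.3214]
ee_rot: [2.224, 2.219, -0.0]
wrist_force: [-0.0, -0.1, -0.0]
gripper_width: 0.999
finger_force: 0.0
[ 0.45434028 -0.24340701  0.32140001] [ 2.22352195e+00  2.21880428e+00 -3.07666300e-04] [-5.14744757e-01  1.60728989e-01  1.77592074e+00 -3.14741274e-04
  1.20461803e+00 -5.12508146e-01] 1.7
[[ 9.99999504e-01 -8.58508307e-04 -5.04200849e-04  4.53543187e-01]
 [-9.60942303e-04 -9.64742671e-01 -2.63193188e-01 -1.76828203e-01]
 [-2.60470536e-04  2.63193543e-01 -9.64743018e-01  4.64913717e-01]
 [ 0.00000000e+00  0.00000000e+00  0.00000000e+00  1.00000000e+00]] [[295.81302384   0.         276.96006808]
 [  0.         295.81302384 215.6490304 ]
 [  0.           0.           1.        ]]
```

View pics/w1.png

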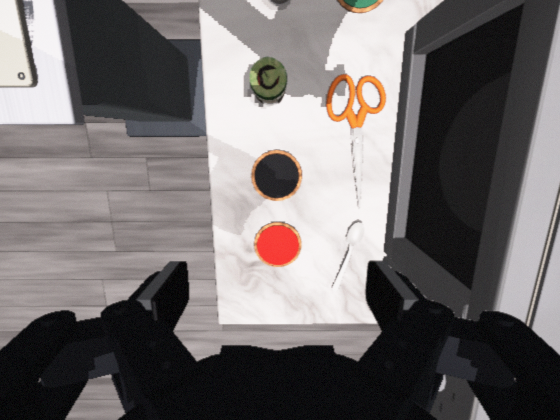

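The wrist view shows the black coaster (277,174), the red coaster (277,244) and an olive-green cap (268,77), which is the green jar. Now I'll go over the red jar and look.

```bash
cat >> h.py <<'E'
def wrist(name):
    from workcell import state,get_image,calibration
    s=state();c=calibration('wrist');im,d=get_image('wrist')
    cv2.imwrite(f'pics/{name}.png',im[:,:,::-1]);print('ee',s['ee_pos'].round(4),s['ee_rot'].round(3),s['time_s'])
    return im,d,np.array(c['intrinsics']),np.array(c['pose'])
def tops(im,d,K,T):
    "blobs of the cloud above 45 mm: extents of upper 15 mm"
    P=cloud(im,d,K,T);m=((d>0.1)&(P[...,2]>.045)&(P[...,2]<.13)&(P[...,0]<.75)).astype(np.uint8);m[250:]=0
    k,l,st,_=cv2.connectedComponentsWithStats(m)
    for i in range(1,k):
        if st[i,4]<150: continue
        w=P[l==i];zt=np.percentile(w[:,2],97);w=w[w[:,2]>zt-.015];lo,hi=np.percentile(w,2,0),np.percentile(w,98,0)
        print('blob px',st[i,:2]+st[i,2:4]//2,'ztop %.3f'%zt,'c',((lo+hi)/2)[:2].round(4),'ext',(hi-lo)[:2].round(3))
E
python3 -m creep '[[[4,0,0,0,0,0,8.54],[8,0,0,0,0,0,8.54],[12,0,0,0,0,0,8.54],[16,0.3,0,0,0,0,8.54],[20,0.3,0,0,0,0,8.54],[24,0.3,0,0,0,0,8.54],[27,0.3,0,0,0,0,8.54],[30,0.3,0,0,0,0,8.54],[30,0.3,0,0,0,0,8.54],[30,0.3,0,0,0,0,8.54]]]'
python3 - <<'E'
from h import *
tops(*wrist('w2'))
E
```

```text
time_s: 2.75
ee_pos: [0.4589, 0.0559, 0.3212]
ee_rot: [2.225, 2.218, -0.001]
wrist_force: [-0.4, -0.1, 0.1]
gripper_width: 0.999
finger_force: 0.0
ee [0.4589 0.0559 0.3212] [ 2.225e+00  2.218e+00 -1.000e-03] 2.75
blob px [386  18] ztop 0.107 c [0.5806 0.252 ] ext [0.035 0.016]
blob px [526  21] ztop 0.115 c [0.738  0.2455] ext [0.023 0.022]
blob px [371 113] ztop 0.073 c [0.5762 0.1493] ext [0.064 0.064]
blob px [273 120] ztop 0.112 c [0.4527 0.1393] ext [0.036 0.036]
blob px [457 144] ztop 0.073 c [0.6953 0.1109] ext [0.053 0.051]
blob px [  8 224] ztop 0.068 c [ 0.0629 -0.0074] ext [0.012 0.06 ]
blob px [276 217] ztop 0.091 c [0.4565 0.0117] ext [0.03 0.03]
blob px [442 248] ztop 0.056 c [ 0.7023 -0.0409] ext [0.091 0.001]
```

View pics/w2.png

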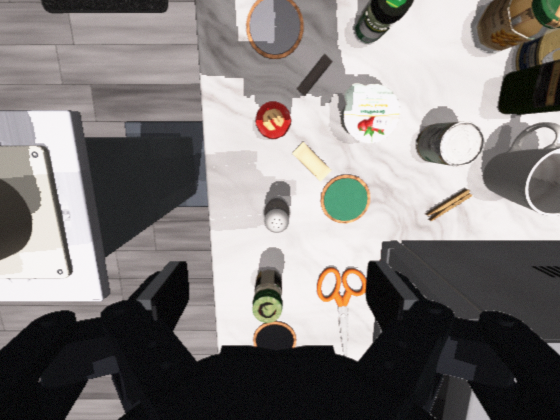

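Wrist view: red cap (273,120), shaker (276,217), grey coaster (275,25), green coaster (345,198), and the black cap with green print at (386,18). Now I'll grasp the red jar.

```bash
python3 -m creep '[[[3,-0.2,3,0,0,0,8.54],[6,-0.4,6,0,0,0,8.54],[8.4,-0.4,9,0,0,0,8.54],[8.4,-0.4,12,0,0,0,8.54],[8.4,-0.4,15,0,0,0,8.54],[8.4,-0.4,18,0,0,0,8.54],[8.4,-0.4,20,0,0,0,8.54],[8.4,-0.4,22,0,0,0,8.54],[8.4,-0.4,23.5,0,0,0,8.54],[8.4,-0.4,24.8,0,0,0,8.54],[8.4,-0.4,25.6,0,0,0,8.54],[8.4,-0.4,25.6,0,0,0,8.54],[8.4,-0.4,25.6,0,0,0,6],[8.4,-0.4,25.6,0,0,0,5],[8.4,-0.4,25.6,0,0,0,4],[8.4,-0.4,25.6,0,0,0,3],[8.4,-0.4,25.6,0,0,0,3],[8.4,-0.4,25.6,0,0,0,3],[8.4,-0.4,25.6,0,0,0,3]]]' 40
python3 -m creep '[[[0,0,0,0,0,0,3],[0,0,0,0,0,0,3],[0,0,0,0,0,0,3],[0,0,-0.5,0,0,0,3],[0,0,-1.5,0,0,0,3],[0,0,-3,0,0,0,3],[0,0,-5,0,0,0,3],[0,0,-5,0,0,0,3],[0,0,-5,0,0,0,3]]]'
```

```text
time_s: 4.7
ee_pos: [0.455, 0.1405, 0.0661]
ee_rot: [2.225, 2.217, 0.002]
wrist_force: [-1.7, -0.0, 6.8]
gripper_width: 0.467
finger_force: 39.6
time_s: 5.6
ee_pos: [0.4549, 0.1404, 0.1158]
ee_rot: [2.225, 2.217, 0.002]
wrist_force: [1.3, 0.6, -1.4]
gripper_width: 0.471
finger_force: 40.4
```

```bash
python3 -m creep '[[[0,0,-2,0,0,0,3],[0,0,-4.5,0,0,0,3],[0,0,-7.5,0,0,0,3],[0,0,-10.5,0,0,0,3],[-1,0,-12.5,0,0,0,3],[-3,0,-13,0,0,0,3],[-6,0,-13,0,0,0,3],[-9,0,-13,0,0,0,3],[-12,0,-13,0,0,0,3],[-15,0,-13,0,0,0,3],[-18,0,-13,0,0,0,3],[-21,0,-13,0,0,0,3],[-24,0,-13,0,0,0,3],[-27,0,-13,0,0,0,3],[-30,0,-13,0,0,0,3],[-33,0,-13,0,0,0,3],[-36,0,-13,0,0,0,3],[-38,0,-13,0,0,0,3],[-39,0,-13,0,0,0,3],[-39,0,-13,0,0,0,3]]]'
python3 -m creep '[[[-1,0,0,0,0,0,3],[-3,0,0,0,0,0,3],[-6,0,0,0,0,0,3],[-8.5,0,0,0,0,0,3],[-10.1,0,1,0,0,0,3],[-10.1,0,3,0,0,0,3],[-10.1,0,6,0,0,0,3],[-10.1,0,9,0,0,0,3],[-10.1,0,11.5,0,0,0,3],[-10.1,0,13.5,0,0,0,3],[-10.1,0,15,0,0,0,3],[-10.1,0,16,0,0,0,3],[-10.1,0,16.6,0,0,0,3],[-10.1,0,16.6,0,0,0,3],[-10.1,0,16.6,0,0,0,3]]]'
```

```text
time_s: 7.6
ee_pos: [0.4528, -0.2503, 0.2445]
ee_rot: [-2.226, -2.215, 0.001]
wrist_force: [0.0, 0.1, -1.1]
gripper_width: 0.471
finger_force: 40.6
time_s: 9.1
ee_pos: [0.4533, -0.351, 0.0799]
ee_rot: [2.225, 2.217, 0.0]
wrist_force: [0.6, -0.8, -1.8]
gripper_width: 0.468
finger_force: 40.6
```

```bash
python3 -m creep '[[[0,0.2,0.3,0,0,0,3],[0,0.2,0.5,0,0,0,3],[0,0.2,0.6,0,0,0,3],[0,0.2,0.7,0,0,0,3],[0,0.2,0.7,0,0,0,3]]]'
```

```text
time_s: 9.6
ee_pos: [0.4548, -0.3506, 0.0723]
ee_rot: [-2.225, -2.217, 0.0]
wrist_force: [0.6, 0.5, -0.8]
gripper_width: 0.466
finger_force: 40.6
```

```bash
python3 -m creep '[[[0,0,0.1,0,0,0,3],[0,0,0.1,0,0,0,4.4],[0,0,0.1,0,0,0,5],[0,0,0.1,0,0,0,6.5],[0,0,0.1,0,0,0,8.54],[0,0,0.1,0,0,0,8.54],[0,0,0.1,0,0,0,8.54],[0,0,0.1,0,0,0,8.54],[0,0,-1,0,0,0,8.54],[0,0,-3,0,0,0,8.54],[0,0,-6,0,0,0,8.54],[0,0,-10,0,0,0,8.54],[2,0,-14,0,0,0,8.54],[5,0,-18,0,0,0,8.54],[8,-0.3,-22,0,0,0,8.54],[9,-0.5,-23,0,0,0,8.54],[9,-0.5,-23,0,0,0,8.54],[9,-0.5,-23,0,0,0,8.54]]]'
python3 - <<'E'
from h import *
tops(*wrist('w3'))
E
```

```text
time_s: 11.4
ee_pos: [0.4498, -0.2608, 0.3018]
ee_rot: [-2.225, -2.218, 0.001]
wrist_force: [-0.9, 0.6, -0.8]
gripper_width: 1.0
finger_force: 0.0
ee [ 0.4498 -0.2608  0.3018] [-2.225e+00 -2.218e+00  1.000e-03] 11.4
blob px [435 125] ztop 0.128 c [ 0.6263 -0.1958] ext [0.003 0.242]
blob px [271  60] ztop 0.101 c [ 0.4427 -0.1143] ext [0.038 0.039]
blob px [280 242] ztop 0.101 c [ 0.4532 -0.3332] ext [0.024 0.007]
```

View pics/w3.png

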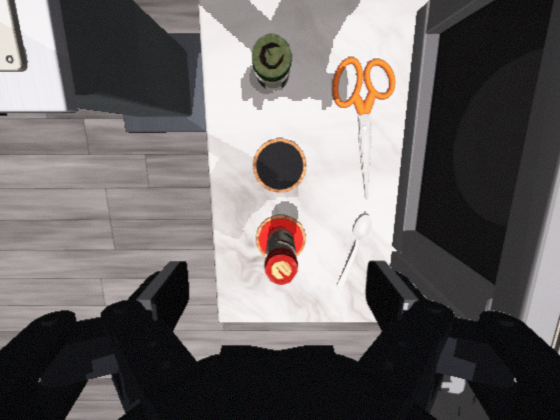

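The red jar stands on the red disc (base near (282,238)) and the green cap is at (271,60). Next is the green jar.

```bash
python3 -m creep '[[[3,0,0,0,0,0,8.54],[7,-0.3,2,0,0,0,8.54],[11,-0.5,4,0,0,0,8.54],[14,-0.5,7,0,0,0,8.54],[14.9,-0.5,10,0,0,0,8.54],[14.9,-0.5,14,0,0,0,8.54],[14.9,-0.5,17,0,0,0,8.54],[14.9,-0.5,20,0,0,0,8.54],[14.9,-0.5,22,0,0,0,8.54],[14.9,-0.5,23.5,0,0,0,8.54],[14.9,-0.5,24.6,0,0,0,8.54],[14.9,-0.5,24.6,0,0,0,8.54],[14.9,-0.5,24.6,0,0,0,6],[14.9,-0.5,24.6,0,0,0,5],[14.9,-0.5,24.6,0,0,0,4],[14.9,-0.5,24.6,0,0,0,3],[14.9,-0.5,24.6,0,0,0,3],[14.9,-0.5,24.6,0,0,0,3],[14.9,-0.5,24.6,0,0,0,3]]]' 40
python3 -m creep '[[[0,0,0,0,0,0,3],[0,0,0,0,0,0,3],[0,0,-0.5,0,0,0,3],[0,0,-1.5,0,0,0,3],[0,0,-3,0,0,0,3],[0,0,-6,0,0,0,3],[0,0,-9,0,0,0,3],[0,0,-12,0,0,0,3],[0,0,-15,0,0,0,3],[0,0,-17,0,0,0,3],[0,0,-18,0,0,0,3],[0,0,-18,0,0,0,3],[0,0,-18,0,0,0,3]]]'
```

```text
time_s: 13.35
ee_pos: [0.4462, -0.1118, 0.0571]
ee_rot: [2.224, 2.217, 0.001]
wrist_force: [-1.4, -0.3, 6.3]
gripper_width: 0.497
finger_force: 39.7
time_s: 14.65
ee_pos: [0.4452, -0.1115, 0.2358]
ee_rot: [-2.225, -2.217, 0.001]
wrist_force: [0.3, -0.3, -0.6]
gripper_width: 0.495
finger_force: 40.6
```

```bash
python3 -m creep '[[[1,0,0,0,0,0,3],[3,0,0,0,0,0,3],[6,0,0,0,0,0,3],[9,0,0,0,0,0,3],[12,0,0,0,0,0,3],[13.7,1,0,0,0,0,3],[13.7,3,0,0,0,0,3],[13.7,6,0,0,0,0,3],[13.7,9,0,0,0,0,3],[13.7,11,0,0,0,0,3],[13.7,12.2,0,0,0,0,3],[13.7,12.2,0,0,0,0,3],[13.7,12.2,0,0,0,0,3]]]'
python3 - <<'E'
from h import *
from workcell import *
f=np.load('pics/top0.npz');P=cloud(f['im'],f['d'],f['K'],f['T']);w=P[180:186,268:290]
print(P[100,262:290:2].round(3));print(P[170:196:2,300].round(3))
s=state();print(s['qpos'])
im,d=get_image('scene');cv2.imwrite('pics/s2.png',im[:,:,::-1])
E
```

```text
time_s: 15.95
ee_pos: [0.5669, 0.0251, 0.2354]
ee_rot: [-2.224, -2.216, 0.003]
wrist_force: [0.1, 0.7, -0.0]
gripper_width: 0.495
finger_force: 40.6
[[ 0.908 -0.005  0.004]
 [ 0.909 -0.011  0.003]
 [ 0.91  -0.018  0.   ]
 [ 0.909 -0.024  0.002]
 [ 0.912 -0.03  -0.004]
 [ 0.813 -0.041  0.262]
 [ 0.814 -0.046  0.258]
 [ 0.814 -0.051  0.258]
 [ 0.814 -0.056  0.26 ]
 [ 0.813 -0.061  0.263]
 [ 0.814 -0.066  0.262]
 [ 0.813 -0.071  0.262]
 [ 0.815 -0.076  0.259]
 [ 0.816 -0.081  0.255]]
[[ 0.636 -0.114  0.257]
 [ 0.631 -0.114  0.26 ]
 [ 0.63  -0.115  0.239]
 [ 0.631 -0.117  0.206]
 [ 0.63  -0.118  0.182]
 [ 0.631 -0.12   0.152]
 [ 0.632 -0.122  0.116]
 [ 0.631 -0.123  0.085]
 [ 0.631 -0.125  0.051]
 [ 0.629 -0.126  0.027]
 [ 0.628 -0.128 -0.002]
 [ 0.621 -0.128  0.003]
 [ 0.614 -0.128  0.006]]
[2.33053031e-02 3.35536780e-01 1.75403303e+00 9.95087319e-05
 1.05452358e+00 2.67354599e-02]
```

View pics/s2.png

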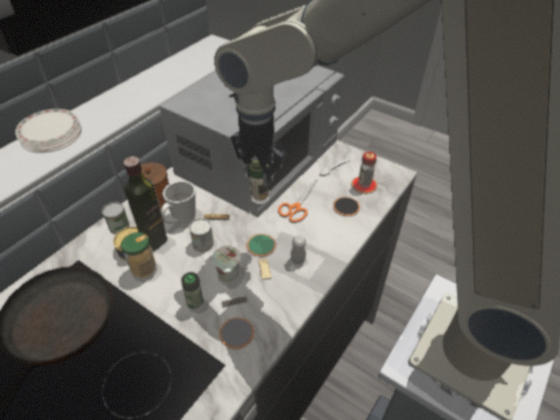

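The scene shows the green jar held above the green coaster. The wrist housing is close to the microwave's corner, so I'll check that clearance in the top depth image.

Run:
```python
from h import *
from workcell import *
im,d=get_image('top');c=calibration('top');P=cloud(im,d,c['intrinsics'],c['pose'])
cv2.imwrite('pics/t2.png',im[:,:,::-1])
m=(d>0)&(P[...,2]>.3)&(P[...,2]<.8)&(P[...,0]>.5)&(P[...,0]<.85)&(np.abs(P[...,1])<.2);w=P[m]
for x in np.arange(.5,.8,.02):
    q=w[(w[:,0]>=x)&(w[:,0]<x+.02)]
    if len(q)>5: print(x.round(2),len(q),'y',np.percentile(q[:,1],[1,99]).round(3),'z',np.percentile(q[:,2],[1,99]).round(3))
im,d=get_image('scene');c=calibration('scene');P=cloud(im,d,c['intrinsics'],c['pose'])
w=P[(d>0)&(P[...,2]>.3)&(np.abs(P[...,1])<.15)&(P[...,0]>.45)&(P[...,0]<.8)]
for z in np.arange(.3,.75,.02):
    q=w[(w[:,2]>=z)&(w[:,2]<z+.02)]
    if len(q)>5: print('z',z.round(2),len(q),'x',np.percentile(q[:,0],[1,99]).round(3),'y',np.percentile(q[:,1],[1,99]).round(3))
```

```text
0.5 417 y [-0.034  0.084] z [0.327 0.629]
0.52 985 y [-0.034  0.083] z [0.336 0.617]
0.54 899 y [-0.036  0.084] z [0.373 0.606]
0.56 785 y [-0.035  0.084] z [0.531 0.596]
0.58 677 y [-0.035  0.085] z [0.531 0.584]
0.6 272 y [-0.032  0.085] z [0.545 0.573]
z 0.3 305 x [0.505 0.626] y [0.011 0.044]
z 0.32 396 x [0.5   0.632] y [0.015 0.046]
z 0.34 190 x [0.504 0.625] y [0.017 0.046]
z 0.36 234 x [0.529 0.59 ] y [0.01  0.064]
z 0.38 286 x [0.529 0.588] y [0.008 0.064]
z 0.4 331 x [0.529 0.594] y [0.005 0.064]
z 0.42 277 x [0.527 0.593] y [0.006 0.066]
z 0.44 375 x [0.528 0.589] y [0.006 0.066]
z 0.46 379 x [0.528 0.595] y [0.007 0.067]
z 0.48 165 x [0.526 0.586] y [0.018 0.087]
z 0.5 323 x [0.511 0.604] y [0.082 0.089]
z 0.52 558 x [0.482 0.609] y [0.082 0.089]
z 0.54 768 x [0.453 0.608] y [0.081 0.089]
z 0.56 913 x [0.452 0.598] y [-0.018  0.089]
z 0.58 826 x [0.451 0.578] y [-0.023  0.086]
z 0.6 613 x [0.451 0.543] y [-0.027  0.085]
z 0.62 338 x [0.45  0.507] y [-0.026  0.085]
z 0.64 163 x [0.45  0.469] y [0.025 0.084]
```

It is clear: the housing bottom stays above the microwave and x stays below 0.63. Place the green jar.

```bash
python3 -m creep '[[[0.2,0,1,0,0,0,3],[0.2,0,3,0,0,0,3],[0.2,0,6,0,0,0,3],[0.2,0,9,0,0,0,3],[0.2,0,12,0,0,0,3],[0.2,0,14,0,0,0,3],[0.2,0,15.5,0,0,0,3],[0.2,0,16.3,0,0,0,3],[0.2,0,16.8,0,0,0,3],[0.2,0,17.2,0,0,0,3],[0.2,0,17.3,0,0,0,3],[0.2,0,17.3,0,0,0,3]]]'
```

```text
time_s: 17.3
ee_pos: [0.5686, 0.0269, 0.0638]
ee_rot: [2.225, 2.217, 0.001]
wrist_force: [0.4, 0.1, -1.3]
gripper_width: 0.497
finger_force: 40.7
```

```bash
python3 -m creep '[[[0,0,0.15,0,0,0,3],[0,0,0.15,0,0,0,4.6],[0,0,0.15,0,0,0,5.2],[0,0,0.15,0,0,0,6.5],[0,0,0.15,0,0,0,8.54],[0,0,0.15,0,0,0,8.54],[0,0,0.15,0,0,0,8.54],[0,0,0.15,0,0,0,8.54],[0,0,-1,0,0,0,8.54],[0,0,-3,0,0,0,8.54],[0,0,-6,0,0,0,8.54],[0,0,-10,0,0,0,8.54],[0,0,-14,0,0,0,8.54],[3,0,-18,0,0,0,8.54],[6,0,-22,0,0,0,8.54],[9,0,-24,0,0,0,8.54],[12,0,-24,0,0,0,8.54],[13,0,-24,0,0,0,8.54],[13,0,-24,0,0,0,8.54],[13,0,-24,0,0,0,8.54]]]'
python3 - <<'E'
from h import *
tops(*wrist('w4'))
E
```

```text
time_s: 19.3
ee_pos: [0.5682, 0.1562, 0.303]
ee_rot: [-2.225, -2.218, 0.002]
wrist_force: [0.7, -0.4, 0.3]
gripper_width: 1.002
finger_force: 0.0
ee [0.5682 0.1562 0.303 ] [-2.225e+00 -2.218e+00  2.000e-03] 19.3
blob px [429  92] ztop 0.115 c [0.7379 0.2649] ext [0.023 0.056]
blob px [291  97] ztop 0.107 c [0.582  0.2637] ext [0.036 0.036]
blob px [285 194] ztop 0.073 c [0.5764 0.149 ] ext [0.065 0.064]
blob px [373 221] ztop 0.073 c [0.6956 0.1114] ext [0.053 0.052]
```

View pics/w4.png

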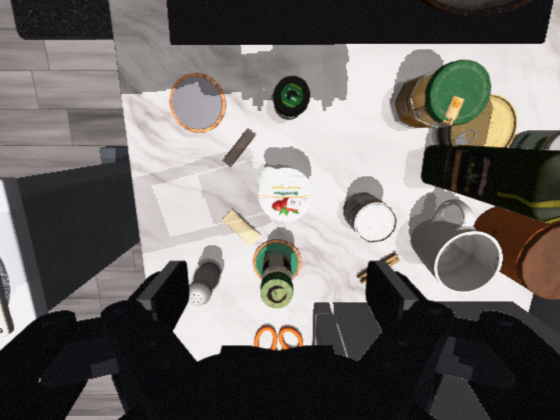

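The green jar stands on its disc (foot (278,260)). The black jar's cap is at (291,97), the grey coaster at (197,102) and the tub at (285,194). Grasp the black jar.

```bash
python3 -m creep '[[[3,0.5,0,0,0,0,8.54],[7,1.4,1,0,0,0,8.54],[10,1.4,3,0,0,0,8.54],[10.8,1.4,6,0,0,0,8.54],[10.8,1.4,9,0,0,0,8.54],[10.8,1.4,13,0,0,0,8.54],[10.8,1.4,17,0,0,0,8.54],[10.8,1.4,20,0,0,0,8.54],[10.8,1.4,22,0,0,0,8.54],[10.8,1.4,23.5,0,0,0,8.54],[10.8,1.4,24.1,0,0,0,8.54],[10.8,1.4,24.1,0,0,0,8.54],[10.8,1.4,24.1,0,0,0,6],[10.8,1.4,24.1,0,0,0,5],[10.8,1.4,24.1,0,0,0,4],[10.8,1.4,24.1,0,0,0,3],[10.8,1.4,24.1,0,0,0,3],[10.8,1.4,24.1,0,0,0,3],[10.8,1.4,24.1,0,0,0,3]]]' 40
python3 -m creep '[[[0,0,0,0,0,0,3],[0,0,0,0,0,0,3],[0,0,-0.5,0,0,0,3],[0,0,-1.5,0,0,0,3],[0,0,-3,0,0,0,3],[0,0,-6,0,0,0,3],[0,0,-9,0,0,0,3],[0,0,-12,0,0,0,3],[0,0,-15,0,0,0,3],[0,0,-17,0,0,0,3],[0,0,-18,0,0,0,3],[0,0,-18,0,0,0,3],[0,0,-18,0,0,0,3]]]'
```

```text
time_s: 21.25
ee_pos: [0.5837, 0.2652, 0.0635]
ee_rot: [2.225, 2.217, 0.002]
wrist_force: [-0.2, -0.1, 6.0]
gripper_width: 0.466
finger_force: 39.9
time_s: 22.55
ee_pos: [0.5825, 0.2646, 0.2417]
ee_rot: [-2.225, -2.217, 0.001]
wrist_force: [0.2, 0.1, -1.4]
gripper_width: 0.461
finger_force: 40.5
```

```bash
python3 -m creep '[[[-0.5,-1,0,0,0,0,3],[-1.5,-3,0,0,0,0,3],[-3,-5.5,0,0,0,0,3],[-5,-8,0,0,0,0,3],[-7,-10,0,0,0,0,3],[-10,-11.5,0,0,0,0,3],[-13,-12.5,0,0,0,0,3],[-16,-12.8,0,0,0,0,3],[-19,-12.8,0,0,0,0,3],[-22,-12.8,0,0,0,0,3],[-25,-12.8,0,0,0,0,3],[-28,-12.8,0,0,0,0,3],[-31,-12.8,0,0,0,0,3],[-34,-12.8,0,0,0,0,3],[-37,-12.8,0,0,0,0,3],[-40,-12.8,0,0,0,0,3],[-43,-12.8,0,0,0,0,3],[-46,-12.8,0,0,0,0,3],[-48.5,-12.8,0,0,0,0,3],[-50,-12.8,0,0,0,0,3]]]'
python3 -m creep '[[[0,0,0,0,0,0,3],[0,0,1,0,0,0,3],[0,0,3,0,0,0,3],[0,0,6,0,0,0,3],[0,0,9,0,0,0,3],[0,0,12,0,0,0,3],[0,0,14,0,0,0,3],[0,0,15.5,0,0,0,3],[0,0,16.3,0,0,0,3],[0,0,16.7,0,0,0,3],[0,0,16.7,0,0,0,3],[0,0,16.7,0,0,0,3]]]'
```

```text
time_s: 24.55
ee_pos: [0.452, -0.2357, 0.2412]
ee_rot: [-2.225, -2.215, 0.001]
wrist_force: [-0.2, 0.3, -1.4]
gripper_width: 0.465
finger_force: 40.6
time_s: 25.75
ee_pos: [0.4537, -0.2347, 0.0759]
ee_rot: [2.224, 2.217, 0.001]
wrist_force: [-0.3, -0.1, -0.6]
gripper_width: 0.465
finger_force: 40.6
```

```bash
python3 -m creep '[[[0,0,0.3,0,0,0,3],[0,0,0.5,0,0,0,3],[0,0,0.6,0,0,0,3],[0,0,0.65,0,0,0,3],[0,0,0.65,0,0,0,3],[0,0,0.65,0,0,0,4.4],[0,0,0.65,0,0,0,5],[0,0,0.65,0,0,0,6.5],[0,0,0.65,0,0,0,8.54],[0,0,0.65,0,0,0,8.54],[0,0,0.65,0,0,0,8.54],[0,0,0.65,0,0,0,8.54],[0,0,-1,0,0,0,8.54],[0,0,-3,0,0,0,8.54],[0,0,-6,0,0,0,8.54],[0,0,-10,0,0,0,8.54],[0,0,-14,0,0,0,8.54],[3,0,-18,0,0,0,8.54],[6,0,-22,0,0,0,8.54]]]'
python3 -m creep '[[[4,0.2,0,0,0,0,8.54],[7,0.3,0,0,0,0,8.54],[9,0.3,0,0,0,0,8.54],[9,0.3,0,0,0,0,8.54],[9,0.3,0,0,0,0,8.54]]]'
python3 - <<'E'
from h import *
tops(*wrist('w5'))
E
```

```text
time_s: 27.65
ee_pos: [0.4531, -0.1743, 0.2969]
ee_rot: [2.227, 2.215, 0.0]
wrist_force: [1.5, -1.0, 0.6]
gripper_width: 0.998
finger_force: 0.0
time_s: 28.15
ee_pos: [0.4568, -0.0847, 0.2953]
ee_rot: [2.224, 2.219, -0.0]
wrist_force: [-0.2, -0.0, -0.1]
gripper_width: 1.002
finger_force: 0.0
ee [ 0.4568 -0.0847  0.2953] [ 2.224  2.219 -0.   ] 28.15
blob px [386   7] ztop 0.072 c [0.5768 0.1178] ext [0.041 0.01 ]
blob px [492  24] ztop 0.073 c [0.6954 0.1025] ext [0.054 0.039]
blob px [374  93] ztop 0.107 c [0.5641 0.0249] ext [0.039 0.039]
blob px [277 111] ztop 0.091 c [0.4563 0.0102] ext [0.03 0.03]
blob px [477 201] ztop 0.128 c [ 0.6777 -0.0914] ext [0.106 0.102]
```

View pics/w5.png

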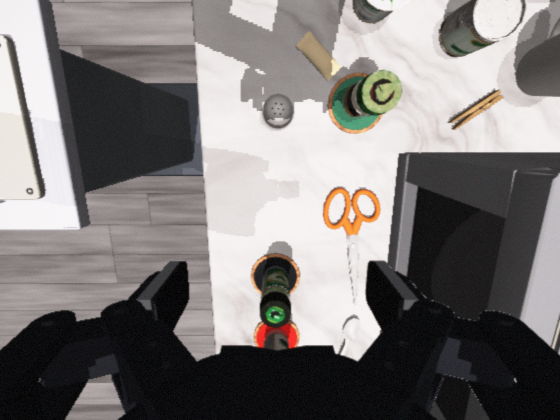

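The black jar stands on the black coaster (277,273), green is fine, and the shaker top is at (278,110). Grasp the shaker.

```bash
python3 -m creep '[[[3,0,2,0,0,0,8.54],[7,0.1,4,0,0,0,8.54],[9.6,0.1,7,0,0,0,8.54],[9.6,0.1,10,0,0,0,8.54],[9.6,0.1,14,0,0,0,8.54],[9.6,0.1,17,0,0,0,8.54],[9.6,0.1,20,0,0,0,8.54],[9.6,0.1,22.5,0,0,0,8.54],[9.6,0.1,24.5,0,0,0,8.54],[9.6,0.1,25.6,0,0,0,8.54],[9.6,0.1,26.1,0,0,0,8.54],[9.6,0.1,26.1,0,0,0,8.54],[9.6,0.1,26.1,0,0,0,6],[9.6,0.1,26.1,0,0,0,5],[9.6,0.1,26.1,0,0,0,4],[9.6,0.1,26.1,0,0,0,3],[9.6,0.1,26.1,0,0,0,3],[9.6,0.1,26.1,0,0,0,3],[9.6,0.1,26.1,0,0,0,3]]]' 40
python3 -m creep '[[[0,0,0,0,0,0,3],[0,0,0,0,0,0,3],[0,0,-0.5,0,0,0,3],[0,0,-1.5,0,0,0,3],[0,0,-3,0,0,0,3],[0,0,-6,0,0,0,3],[0,0,-9,0,0,0,3],[0,0,-12,0,0,0,3],[0,0,-14,0,0,0,3],[0,0,-15,0,0,0,3],[0,0,-15,0,0,0,3],[0,0,-15,0,0,0,3]]]'
```

```text
time_s: 30.1
ee_pos: [0.4584, 0.0114, 0.0354]
ee_rot: [2.225, 2.217, 0.001]
wrist_force: [-2.6, -0.4, 11.5]
gripper_width: 0.444
finger_force: 39.2
time_s: 31.3
ee_pos: [0.4576, 0.0113, 0.1839]
ee_rot: [-2.225, -2.217, 0.001]
wrist_force: [-0.3, 0.8, -1.5]
gripper_width: 0.439
finger_force: 40.1
```

The opening is 37.5 mm rather than 44, so I'll check how the shaker sits in the fingers.

Run:
```python
from workcell import *
import cv2
im,d=get_image('scene');cv2.imwrite('pics/s3.png',cv2.resize(im[130:330,200:420],None,fx=3,fy=3,interpolation=2)[:,:,::-1]);s=state();print(s['gripper_width'],s['finger_force'])
```

```text
0.4456598541846072 40.05945183802396
```

View pics/s3.png

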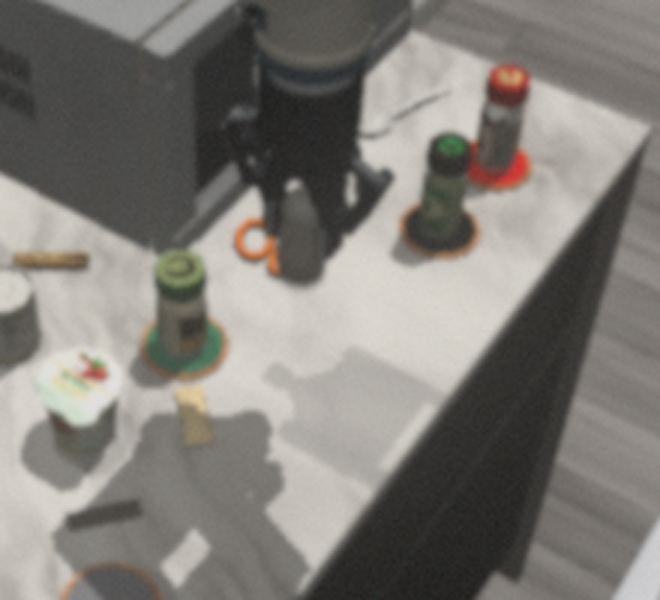

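The shaker hangs upright in the fingers, and the three jars stand on their coasters. Carry the shaker to the grey coaster.

```bash
python3 -m creep '[[[1,0,0,0,0,0,3],[3,0,0,0,0,0,3],[6,0,0,0,0,0,3],[9,0,0,0,0,0,3],[12,0,0,0,0,0,3],[15,0,0,0,0,0,3],[18,0,0,0,0,0,3],[21,0,0,0,0,0,3],[23.5,0,0,0,0,0,3],[25.2,0,0,0,0,0,3],[25.7,0,0,0,0,0,3],[25.7,0,0,0,0,0,3],[25.7,0,1,0,0,0,3],[25.7,0,3,0,0,0,3],[25.7,0,6,0,0,0,3],[25.7,0,9,0,0,0,3],[25.7,0,11.5,0,0,0,3],[25.7,0,13,0,0,0,3],[25.7,0,13.6,0,0,0,3],[25.7,0,13.6,0,0,0,3]]]'
python3 -m creep '[[[0,0,0.1,0,0,0,3],[0,0,0.3,0,0,0,3],[0,0,0.5,0,0,0,3],[0,0,0.5,0,0,0,3]]]'
```

```text
time_s: 33.35
ee_pos: [0.4589, 0.2677, 0.0478]
ee_rot: [-2.226, -2.217, 0.002]
wrist_force: [-0.3, 0.0, -0.7]
gripper_width: 0.439
finger_force: 40.0
time_s: 33.75
ee_pos: [0.4592, 0.2684, 0.0436]
ee_rot: [2.225, 2.217, 0.001]
wrist_force: [-0.1, 0.8, -1.7]
gripper_width: 0.439
finger_force: 40.0
```

```bash
python3 -m creep '[[[0,-0.1,0.1,0,0,0,3],[0,-0.1,0.2,0,0,0,3],[0,-0.1,0.2,0,0,0,3],[0,-0.1,0.2,0,0,0,4.2],[0,-0.1,0.2,0,0,0,5],[0,-0.1,0.2,0,0,0,6.5],[0,-0.1,0.2,0,0,0,8.54],[0,-0.1,0.2,0,0,0,8.54],[0,-0.1,0.2,0,0,0,8.54],[0,-0.1,0.2,0,0,0,8.54],[0,-0.1,-1,0,0,0,8.54],[0,-0.1,-3,0,0,0,8.54],[0,-0.1,-6,0,0,0,8.54],[0,-0.1,-10,0,0,0,8.54],[0,-0.1,-14,0,0,0,8.54],[-4,-0.1,-18,0,0,0,8.54],[-8,-0.1,-22,0,0,0,8.54],[-12,-1,-26,0,0,0,8.54],[-16,-3,-28,0,0,0,8.54],[-19,-5,-28,0,0,0,8.54]]]'
python3 -m creep '[[[-3,-1,0,0,0,0,8.54],[-5,-1,0,0,0,0,8.54],[-5,-1,0,0,0,0,8.54],[-5,-1,0,0,0,0,8.54]]]'
python3 - <<'E'
from h import *
from workcell import *
np.set_printoptions(precision=3,suppress=True)
ims=[]
for cam in('top','scene'):
    im,d=get_image(cam);c=calibration(cam);ims.append(im);P=cloud(im,d,c['intrinsics'],c['pose'])
    if cam=='top':
        print('time',state()['time_s'])
        for n,x,y in[('red',.455,-.351),('green',.567,.0255),('black',.454,-.236),('grey',.457,.268),('tub',.579,.152),('tin',.7,.112)]:
            m=(d>0)&(np.hypot(P[...,0]-x,P[...,1]-y)<.05)&(P[...,2]<.15);w=P[m];zt=np.percentile(w[:,2],98)
            w=w[w[:,2]>zt-.018];lo,hi=np.percentile(w,3,0),np.percentile(w,97,0);print(n,'top %.3f'%zt,((lo+hi)/2)[:2],(hi-lo)[:2])
a=cv2.resize(ims[0][150:270,140:400],None,fx=2.5,fy=2.5,interpolation=2);b=cv2.resize(ims[1][150:370,170:430],None,fx=1.36,fy=1.36,interpolation=2)
cv2.imwrite('pics/fin.png',np.vstack([a,np.pad(b,((0,0),(0,650-b.shape[1]),(0,0)))])[:,:,::-1])
E
```

```text
time_s: 35.75
ee_pos: [0.4105, 0.0794, 0.3266]
ee_rot: [2.222, 2.215, 0.008]
wrist_force: [0.6, -1.1, -0.6]
gripper_width: 0.996
finger_force: 0.0
time_s: 36.15
ee_pos: [0.3993, 0.0304, 0.3236]
ee_rot: [2.227, 2.216, 0.002]
wrist_force: [0.4, 0.2, -0.3]
gripper_width: 0.999
finger_force: 0.0
time 36.2
red top 0.119 [ 0.457 -0.348] [0.036 0.037]
green top 0.110 [0.569 0.027] [0.037 0.037]
black top 0.115 [ 0.457 -0.233] [0.036 0.036]
grey top 0.097 [0.462 0.269] [0.031 0.031]
tub top 0.076 [0.582 0.151] [0.063 0.063]
tin top 0.075 [0.701 0.112] [0.05 0.05]
```

View pics/fin.png

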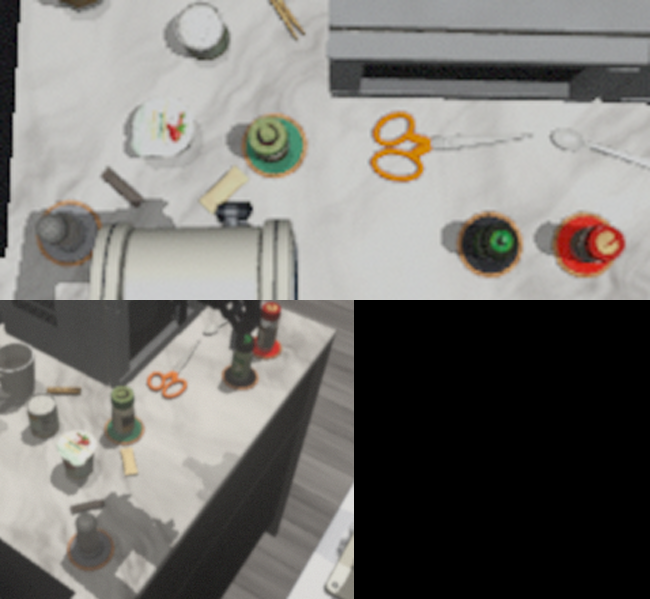

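All four jars stand upright within about 4 mm of their coaster centres. The tub and the tin have not moved, and the gripper is clear.

```bash
python3 -c "
from workcell import *
print(finish_job())"
```

```text
the job is handed in; nothing more can be done
None
```

I stood all four jars upright on their own-colour coasters, within about 4 mm of centre in the last camera check. The tub and tin stayed where they were, and I handed the job in at about 36 s; the verdict was not shown.

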